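# Set the exposure collar to 6 and start the curing hood

### The job

Get the vial ready to cure: turn the click collar on the control unit until its pointer rests on 6, and slide the sample tray fully home into the amber hood with the vial still standing upright on it. Only when both are done, press the start button all the way down and let it come back up. Leave the other bottles alone.

Things in the scene. Friction and masses are not known exactly. Their poses are not given: they have to be found in the camera images.
- control: Control unit fixed to the table: a grey box, 215 x 140 mm (x, y), top 50 mm above the table. Origin on the table under the collar's axis; the box reaches 127 mm from it to -x (its front) and 88 mm to +x. It may stand left or right of the hood.
- dial (a point): Centre of the fixed white dial plate on the control unit, 50 mm above the table, 134 mm across, axes as the unit's. Black numerals 0 to 9 every 30 degrees round the collar, tops outward, running clockwise seen from above: numeral k lies 315 - 30 k degrees counter-clockwise from +x, so 6 lies at 135 degrees; the gap between 9 and 0 is at +x.
- collar (a joint): Angle of the click collar about its upright axis, rad: 0 with the pointer on numeral 0, growing clockwise seen from above by 0.5236 (30 degrees) a numeral; 6 is 3.1416. A sprung ball clicks it into each numeral: let go within about 10 degrees of one, it snaps there. About 0.1 N m turns it over a click. End stops at 0 and 9. It starts at 1, 2 or 3.
- collar_grip (a point): Point on the collar's axis where to grip it, 90 mm above the table; turns with the collar: a plain round ribbed aluminium sleeve, 52 mm diameter, from 52 to 112 mm above the table. A black pointer, 7 mm wide, reaches 39 mm from the axis, 52 to 60 mm above the table; the black line on the sleeve's top and side is in line with it.
- start_button (a joint): Travel of the start button, m: 0 up, 0.006 all the way down; it springs back. About 5 N presses it fully down.
- start_button_top (a point): Centre of the top of the start button: the round grey push button, 32 mm diameter, in a dark round housing on top of the control unit, 100 mm from the collar's axis on its -x side. Pressed straight down.
- hood: Curing hood fixed to the table: amber see-through box on a grey base, 160 mm deep (x), 140 mm wide (y), 125 mm high (137 mm at a small grey block on its roof), open at its -x face. Origin at the middle of the lower front edge; its +x points into the hood, the way the tray is pushed.
- tray (a joint): How far the sample tray is pulled out of the hood, m: 0 fully home at its stop, 0.11 at most; it slides level towards the hood's -x with about 1.5 N of friction, and stays where it is left.
- tray_handle (a point): Middle of the tray's bar handle: a level steel bar about 90 mm long along the hood's y, about 10 mm thick, 65 mm above the table, 35 mm in front of the tray's white front panel (panel 136 mm wide, 98 mm high, 5 mm thick, from 16 to 114 mm above the table). Moves with the tray. Push on the handle or the panel.
- vial: Loose glass vial with white cap standing on the tray, 32 mm diameter, 78 mm tall, 60 g; origin at the centre of its underside, its z up along it. The tray floor is 22 mm above the table, with 14 mm rims at its sides and back. Must stay upright.
- jar: Bystander: glass jar with a steel lid, 60 mm diameter, 85 mm tall; origin under its centre.
- tall_bottle: Bystander: clear bottle with a white cap, 64 mm diameter, 170 mm tall; origin under its centre.
- brown_bottle: Bystander: brown bottle with a black cap, 60 mm diameter, 130 mm tall; origin under its centre.
There are look-alikes about, which are no part of the job. Leave any yellow look-alike of the hood alone.

How it is judged:
By the outcome, as a careful person would: the job done as asked, in the order asked, and still so for the second after the job is handed in, with the robot touching nothing.
It also fails if it takes over 70 s, if anything falls off the work surface, if the arm or the gripper's body presses on something with over 40 N, if the wrist force passes 120 N, or if a joint passes its speed limit or range.

### The arm

A 7-joint arm with a two-finger parallel gripper is mounted at the origin on the work surface. World frame = base frame: x ahead of the robot, y to its left, z up, the work surface at z = 0. Lengths are in m, angles in rad, forces in N, time in s.
With the tool pointing down it reaches from about 0.4 to 0.875 m from the base axis. Payload 19.3 kg.
Tool frame: the origin (TCP) lies at the very end of the fingers, on their centre line; the grasp point (between the pads) lies 19 mm behind it; y points along the fingers, x is the direction in which the jaws open and shut, and the axes are right-handed (so a half turn about y gives the same grasp; the last joint's range is limited). The gripper opens to 85 mm and grips with 20 to 120 N. Pads are 22 mm wide; open, the fingers measure 114 mm over their backs; the gripper's body (76 mm by 85 mm) begins 54 mm behind the grasp point. The pads swing forward as they close: fully open they stand 13 mm farther back than shut.
Start: joints at [-1.254, 0.521, -0.036, 1.599, 0.021, 1.021, -0.113], TCP at [0.236, 0.579, 0.231] pointing down, gripper open.
Joint ranges: [-2.91, 2.91], [-0.3, 2.13], [-1.5, 1.42], [0.17, 2.43], [-1.26, 4.41], [0.16, 1.93], [-2.52, 2.52]. Speed limits (rad/s): [1.89, 1.89, 2.39, 2.39, 3.01, 3.01, 3.01].

### API

Orientations are given as [roll, pitch, yaw] about the fixed x, y, z axes, in that order (R = Rz(yaw) Ry(pitch) Rx(roll)).
In Python, from workcell import bot gives the robot as it stands. The module is installed in compiled form; this text tells all that it offers.
- The arm moves only by the shell command python3 -m crank 'ROWS' [FORCE]. ROWS is JSON, a list of rows, each an object of numbers: "hand": the closure, from 0 (fully open) to 1 (shut); "dx", "dy", "dz": the shift along the tool's x, y, z in mm; "yaw": the turn about the tool's y in rad. In form: [{"hand": .., "dx": .., "dy": .., "dz": .., "yaw": ..}, ...]. A call has 1 to 12 rows; each row is the pose to reach, as a shift and turn from the pose commanded when the call began, along the tool's axes at that moment; what a row does not reach only later rows make up. A row lasts 1/12 s, in which the tool goes at most 41.7 mm and 7.16 degrees, less where a joint would pass 70% of its speed; a pose out of reach is approached as far as the arm can. A call with a gripper value outside its range is refused whole. The fingers move at their own pace and stop on an object; FORCE is the grip in N (left out, the last holds). Time passes only in rows, so rows that repeat a pose let the fingers close. It gives the time, the measured TCP pose, the force and the opening at its end, in the units of the state.
- bot.observe(): the state, without advancing time (a new reading comes with each control period).
- bot.grab_frame(name): name is "scene" or "side" or "wrist"; returns the picture (400x640x3 uint8, red, green, blue); there is no depth.
- bot.camera_info(name): a dict with "fx", "fy", "cx", "cy" (pixels), "rvec" (rotation vector, rad) and "tvec" (3), from world to camera coordinates, as OpenCV has them. Camera axes: x right, y down, z forward; pixel columns grow to the right and rows downward; lengths in m; the calibration is good to about 2 mm. A picture is of the moment at which its call begins: read the wrist's pose just before it. camera_info takes no time and is no camera call; for the wrist camera it gives the pose at the moment of the call.
- bot.job_done(): hands the job in, once; it reports no verdict.
The state is a dict: "clock": time; "qpos": joint angles; "qd": joint speeds; "joint_efforts": joint torques, N m; "position": TCP position; "tool_rot": TCP orientation; "force": force on the tool from outside, world axes, zero at the start; "moment": the same for the moment, N m; "grip_width": finger opening in m.
Only numpy, scipy, OpenCV 4.12 (cv2) and the standard library are available. Lean on these libraries where they do the work, as an engineer would, in place of code of your own. Each camera call takes 0.05 s, during which the arm holds its last target.

## Working session

There is one attempt and no reset: what is moved stays moved. The work goes in short steps, Python scripts to look and compute and a shell command to move; the robot and the scene stay as the last step left them, time stands still between calls to the robot, and variables do not carry over. Pictures are saved under pics/ and viewed, and the job is handed in when it is done.

```bash
mkdir -p pics; ls; python3 - <<'E'
from workcell import bot
import cv2
print(bot.observe())
for n in ("scene","side","wrist"):
    i=bot.camera_info(n);print(n,i)
    cv2.imwrite(f"pics/{n}0.png",bot.grab_frame(n)[:,:,::-1])
E
```

```text
pics
{'clock': 0.0, 'qpos': array([-1.25418923,  0.52200968, -0.03631663,  1.60000859,  0.02118233,
        1.02111309, -0.11278356]), 'qd': array([-8.34493151e-04, -3.57142163e-05,  6.03068771e-04, -9.49780449e-04,
       -5.68081070e-04,  6.54557014e-04,  2.30752811e-03]), 'joint_efforts': array([-3.24396433e-04, -9.27113700e+01,  1.97993405e+00, -3.69946718e+01,
        1.78400218e-02,  8.14510568e-03, -1.66910104e-05]), 'position': array([0.23567692, 0.57848931, 0.23072834]), 'tool_rot': array([-1.57086994e+00,  1.15200928e-03,  1.18397709e+00]), 'force': array([ 0.30964424, -0.10434209,  0.83708514]), 'moment': array([ 0.0070829 , -0.01389363, -0.02187422]), 'grip_width': 0.08515820881404303}
scene {'fx': 408.9995910441818, 'fy': 408.9995910441818, 'cx': 318.21408504588055, 'cy': 192.88045226081394, 'rvec': array([ 0.81908188,  2.71480954, -0.87152897]), 'tvec': array([ 0.44840749, -0.18860361,  1.27852875])}
side {'fx': 424.69247994940457, 'fy': 424.69247994940457, 'cx': 316.4803582597104, 'cy': 192.08531921806897, 'rvec': array([ 0.12209132, -2.86832588,  1.15822685]), 'tvec': array([0.55647689, 0.08365536, 1.13665388])}
wrist {'fx': 286.3229804397112, 'fy': 286.3229804397112, 'cx': 311.0360003464733, 'cy': 199.565018031979, 'rvec': array([-2.38618799, -1.60549533, -0.24620622]), 'tvec': array([-0.62356387, -0.03838594,  0.38054474])}
```

View pics/scene0.png

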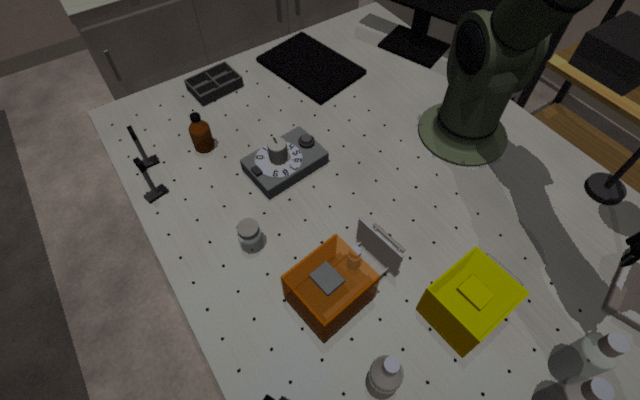

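View pics/side0.png

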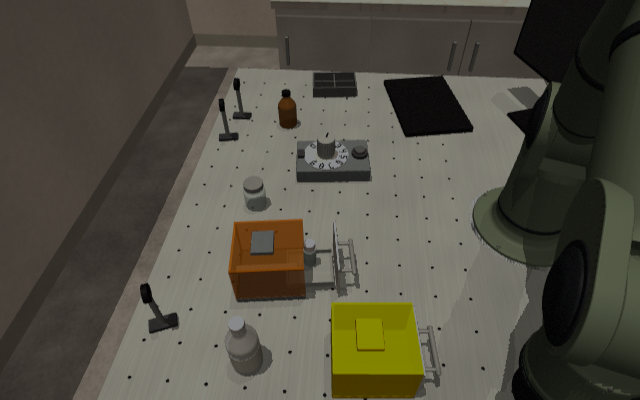

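View pics/wrist0.png

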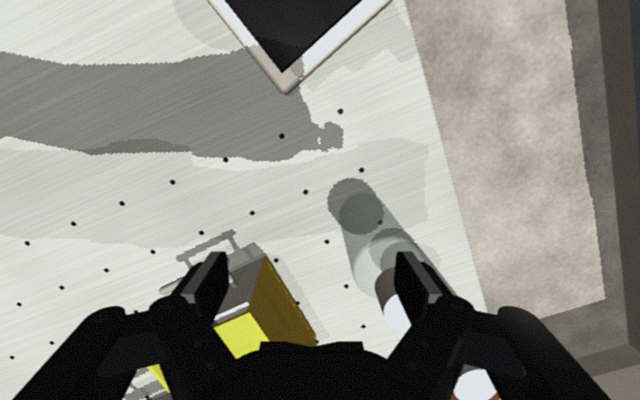

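The amber hood is at scene (330,290), with its tray out at (380,245) and the vial at (354,260). The control unit is at (285,160), with its collar at (278,152) and button at (307,140). The hood look-alike is yellow, at scene (472,300). For the vial, the jar at (249,235) and the bottle at (385,375) are bystanders. Next I'll check close crops.

```bash
python3 - <<'E'
import cv2,numpy as np
s=cv2.imread("pics/scene0.png");d=cv2.imread("pics/side0.png")
a=cv2.resize(s[115:205,230:340],None,fx=7,fy=6.5,interpolation=cv2.INTER_CUBIC);cv2.imwrite("pics/c1.png",a)
a=cv2.resize(s[210:345,270:415],None,fx=4.4,fy=4.4,interpolation=cv2.INTER_CUBIC);cv2.imwrite("pics/c2.png",a)
a=cv2.resize(d[125:190,285:385],None,fx=8,fy=8,interpolation=cv2.INTER_CUBIC);cv2.imwrite("pics/c3.png",a)
a=cv2.resize(d[210:310,220:370],None,fx=5,fy=5,interpolation=cv2.INTER_CUBIC);cv2.imwrite("pics/c4.png",a)
E
```

```text
(no output)
```

View pics/c1.png

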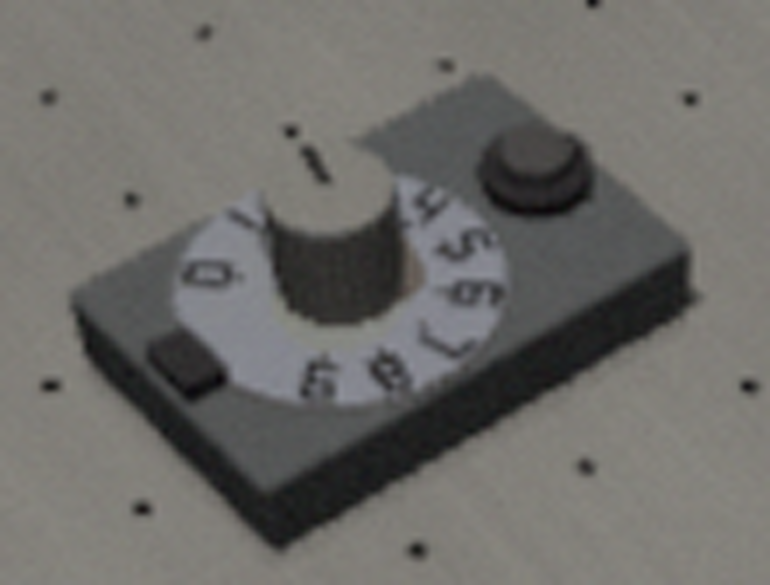

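View pics/c2.png

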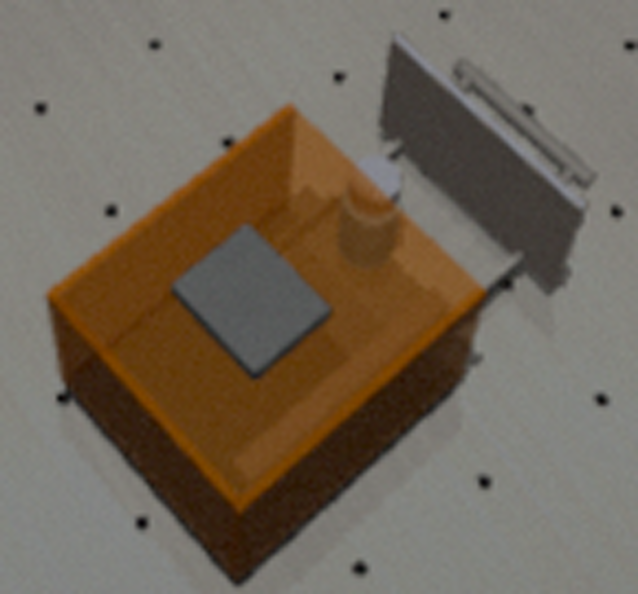

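View pics/c3.png

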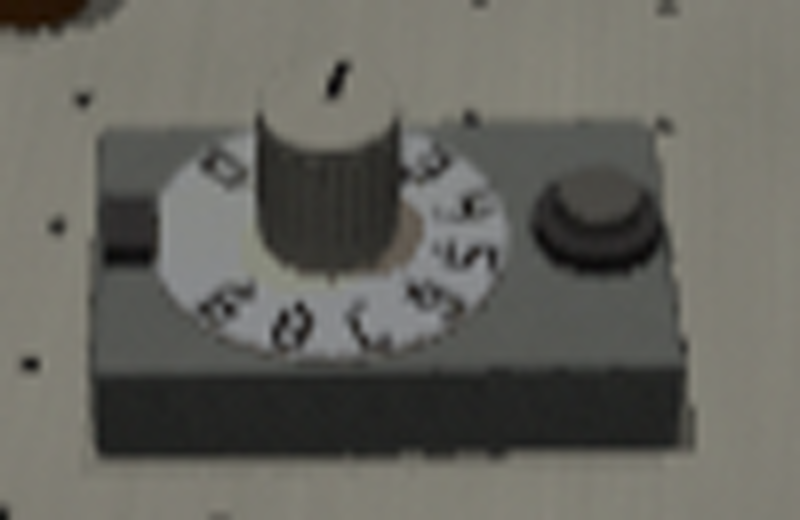

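View pics/c4.png

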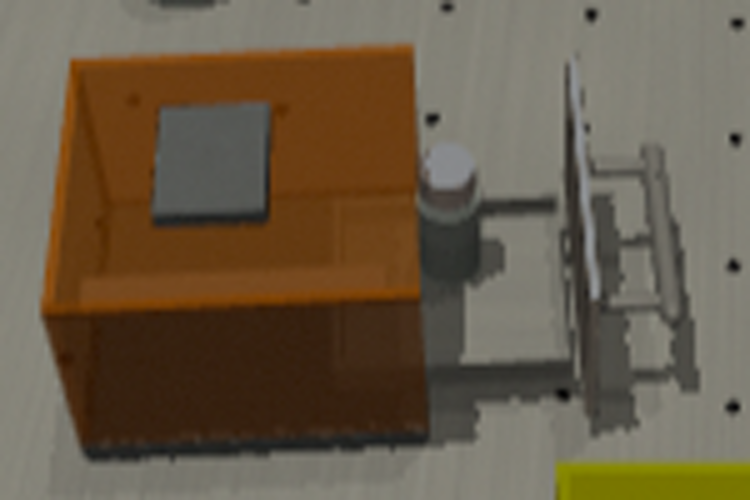

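```bash
cat > h.py <<'E'
import cv2,numpy as np
from workcell import bot
def ray(n,uv,ci=None):
    ci=ci or bot.camera_info(n)
    K=np.array([[ci['fx'],0,ci['cx']],[0,ci['fy'],ci['cy']],[0,0,1]])
    R=cv2.Rodrigues(ci['rvec'])[0];t=ci['tvec']
    d=(R.T@np.linalg.inv(K)@np.c_[np.atleast_2d(uv),np.ones(len(np.atleast_2d(uv)))].T).T
    return -R.T@t,d
def onz(n,uv,z,ci=None):
    c,d=ray(n,uv,ci); return c+d*((z-c[2])/d[:,2])[:,None]
E
python3 - <<'E'
from h import *
c1=lambda p:np.array(p)/[7,6.5]+[230,115]
c2=lambda p:np.array(p)/4.4+[270,210]
c3=lambda p:np.array(p)/8+[285,125]
c4=lambda p:np.array(p)/5+[220,210]
np.set_printoptions(precision=4,suppress=True)
def rep(l,n,uv,z):print(l,n,onz(n,uv,z)[:,:2].tolist().__repr__() if 0 else '\n',onz(n,uv,z)[:,:2])
rep('box','scene',c1([(480,75),(690,250),(265,492),(75,300)]),.05)
rep('box','side',c3([(658,122),(682,370),(92,375),(98,128)]),.05)
rep('collartop,line','scene',c1([(330,190),(305,150),(328,182)]),.112)
rep('collartop','side',c3([(328,110),(345,65),(332,96)]),.112)
rep('button','scene',c1([(535,150)]),.07)
rep('button','side',c3([(602,195)]),.07)
rep('hood','scene',c2([(292,103),(483,295),(240,510),(52,295)]),.125)
rep('hood','side',c4([(412,45),(420,298),(45,310),(72,60)]),.125)
rep('handle','scene',c2([(462,68),(588,180)]),.065)
rep('handle','side',c4([(652,150),(672,310)]),.065)
rep('panel top','scene',c2([(397,37),(583,205)]),.114)
rep('panel top','side',c4([(573,62),(596,298)]),.114)
rep('vialcap','scene',c2([(378,178)]),.1)
rep('vialcap','side',c4([(447,165)]),.1)
s=[(249,224),(385,363),(196,117)]
rep('jar,tall,brown','scene',s[:1],.085);rep('tall','scene',[(392,364)],.17);rep('brown','scene',[(194,116)],.13)
E
```

```text
box scene 
 [[ 0.4352 -0.2614]
 [ 0.4206 -0.1237]
 [ 0.6288 -0.1053]
 [ 0.6418 -0.2367]]
box side 
 [[ 0.4243 -0.258 ]
 [ 0.4147 -0.1189]
 [ 0.6246 -0.1001]
 [ 0.6394 -0.2384]]
collartop,line scene 
 [[ 0.5488 -0.1835]
 [ 0.5455 -0.2084]
 [ 0.5472 -0.1878]]
collartop side 
 [[ 0.5461 -0.1791]
 [ 0.5419 -0.2054]
 [ 0.5453 -0.1872]]
button scene 
 [[ 0.4506 -0.1926]]
button side 
 [[ 0.4457 -0.1893]]
hood scene 
 [[0.5789 0.1363]
 [0.5633 0.2736]
 [0.7181 0.2944]
 [0.7356 0.1592]]
hood side 
 [[0.5778 0.1373]
 [0.5586 0.2761]
 [0.7155 0.2949]
 [0.7349 0.159 ]]
handle scene 
 [[0.4652 0.1434]
 [0.4522 0.236 ]]
handle side 
 [[0.4628 0.1435]
 [0.4506 0.2336]]
panel top scene 
 [[0.505  0.1292]
 [0.487  0.2603]]
panel top side 
 [[0.5025 0.1324]
 [0.4847 0.2627]]
vialcap scene 
 [[0.5585 0.1859]]
vialcap side 
 [[0.5569 0.1868]]
jar,tall,brown scene 
 [[ 0.7251 -0.0198]]
tall scene 
 [[0.665 0.427]]
brown scene 
 [[ 0.6953 -0.3881]]
```

```bash
python3 - <<'E'
from h import *
from scipy.spatial.transform import Rotation as Ro
s=bot.observe(); R=Ro.from_euler('xyz',s['tool_rot']).as_matrix()
c,d=ray('wrist',[(311,200)])
print('cam in tool',R.T@(c-s['position']),'view dir in tool',R.T@d[0], R)
# unit yaw etc
P=np.array([0.411,0.182,0.231]); print('to pre-push (mm)',R.T@(P-s['position'])*1000)
E
```

```text
cam in tool [-0.00072035 -0.14260155  0.0784927 ] view dir in tool [-5.97572038e-04  9.52902744e-01 -3.03279290e-01] [[ 3.77261659e-01 -2.51256047e-04 -9.26106677e-01]
 [ 9.26106330e-01 -8.04631527e-04  3.77261736e-01]
 [-8.39963922e-04 -9.99999645e-01 -7.08668096e-05]]
to pre-push (mm) [-3.01154726e+02  1.42437459e-01 -3.11953501e+02]
```

```bash
python3 -m crank '[{"hand":1,"dx":-30,"dy":0,"dz":-30,"yaw":-0.1},{"hand":1,"dx":-60,"dy":0,"dz":-60,"yaw":-0.2},{"hand":1,"dx":-90,"dy":0,"dz":-90,"yaw":-0.3},{"hand":1,"dx":-120,"dy":0,"dz":-120,"yaw":-0.4},{"hand":1,"dx":-150,"dy":0,"dz":-155,"yaw":-0.526},{"hand":1,"dx":-180,"dy":0,"dz":-190,"yaw":-0.526},{"hand":1,"dx":-210,"dy":0,"dz":-220,"yaw":-0.526},{"hand":1,"dx":-240,"dy":0,"dz":-250,"yaw":-0.526},{"hand":1,"dx":-270,"dy":0,"dz":-285,"yaw":-0.526},{"hand":1,"dx":-297,"dy":0,"dz":-317,"yaw":-0.526},{"hand":1,"dx":-297,"dy":0,"dz":-317,"yaw":-0.526},{"hand":1,"dx":-297,"dy":0,"dz":-317,"yaw":-0.526}]' 60
```

```text
clock: 1.15
position: [0.4191, 0.1796, 0.2313]
tool_rot: [-1.571, 0.001, 1.704]
force: [-0.5, -0.7, 0.3]
grip_width: 0.0001
```

```bash
python3 - <<'E'
from h import *
print(bot.observe()['position'])
ci=bot.camera_info('wrist');print(ci)
im=bot.grab_frame('wrist')[:,:,::-1];cv2.imwrite("pics/w1.png",im)
E
```

```text
[0.41910126 0.17964035 0.23134932]
{'fx': 286.3229804397112, 'fy': 286.3229804397112, 'cx': 311.0360003464733, 'cy': 199.565018031979, 'rvec': array([-1.92191159, -2.19736658, -0.33782729]), 'tvec': array([-0.1219127 , -0.45664562,  0.24785028])}
```

View pics/w1.png

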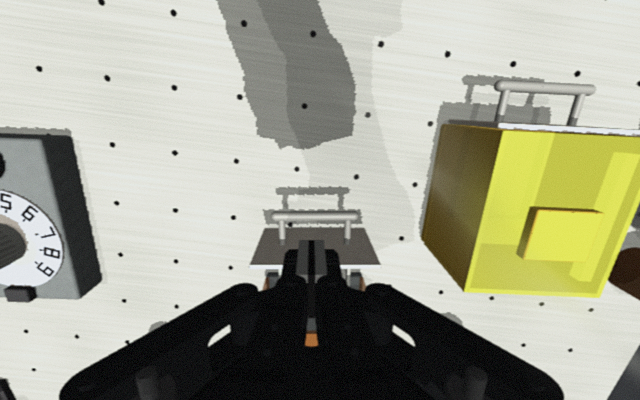

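The wrist view shows the handle bar from (273,217) to (358,217), almost centred on the shut fingers (x≈311). The yellow look-alike is off to the right at (540,210).

```bash
python3 - <<'E'
from h import *
print(onz('wrist',[(273,217),(316,217),(358,217)],.065))
E
python3 -m crank '[{"hand":1,"dx":0,"dy":40,"dz":0,"yaw":0},{"hand":1,"dx":0,"dy":80,"dz":0,"yaw":0},{"hand":1,"dx":0,"dy":115,"dz":3,"yaw":0},{"hand":1,"dx":2,"dy":145,"dz":3,"yaw":0},{"hand":1,"dx":4,"dy":165,"dz":3,"yaw":0},{"hand":1,"dx":4,"dy":176,"dz":3,"yaw":0},{"hand":1,"dx":4,"dy":176,"dz":3,"yaw":0},{"hand":1,"dx":4,"dy":176,"dz":3,"yaw":0}]'
```

```text
[[0.46383962 0.14383876 0.065     ]
 [0.45712586 0.1930003  0.065     ]
 [0.45057019 0.24100415 0.065     ]]
clock: 1.87
position: [0.4132, 0.1884, 0.0551]
tool_rot: [-1.57, 0.0, 1.711]
force: [-0.5, 1.1, -0.4]
grip_width: -0.0006
```

```bash
python3 -m crank '[{"hand":1,"dx":0,"dy":0,"dz":-8,"yaw":0},{"hand":1,"dx":0,"dy":0,"dz":-15,"yaw":0},{"hand":1,"dx":0,"dy":0,"dz":-19,"yaw":0},{"hand":1,"dx":0,"dy":0,"dz":-22,"yaw":0},{"hand":1,"dx":0,"dy":0,"dz":-24,"yaw":0},{"hand":1,"dx":0,"dy":0,"dz":-26,"yaw":0},{"hand":1,"dx":0,"dy":0,"dz":-28,"yaw":0},{"hand":1,"dx":0,"dy":0,"dz":-30,"yaw":0},{"hand":1,"dx":0,"dy":0,"dz":-32,"yaw":0},{"hand":1,"dx":0,"dy":0,"dz":-34,"yaw":0},{"hand":1,"dx":0,"dy":0,"dz":-36,"yaw":0},{"hand":1,"dx":0,"dy":0,"dz":-38,"yaw":0}]'
python3 -m crank '[{"hand":1,"dx":0,"dy":0,"dz":-2,"yaw":0},{"hand":1,"dx":0,"dy":0,"dz":-4,"yaw":0},{"hand":1,"dx":0,"dy":0,"dz":-6,"yaw":0},{"hand":1,"dx":0,"dy":0,"dz":-8,"yaw":0},{"hand":1,"dx":0,"dy":0,"dz":-10,"yaw":0},{"hand":1,"dx":0,"dy":0,"dz":-12,"yaw":0},{"hand":1,"dx":0,"dy":0,"dz":-14,"yaw":0},{"hand":1,"dx":0,"dy":0,"dz":-16,"yaw":0},{"hand":1,"dx":0,"dy":0,"dz":-18,"yaw":0},{"hand":1,"dx":0,"dy":0,"dz":-20,"yaw":0}]'
python3 - <<'E'
from h import *
d=bot.grab_frame('side')[:,:,::-1]
cv2.imwrite("pics/s2.png",cv2.resize(d[190:310,220:380],None,fx=5,fy=5,interpolation=cv2.INTER_CUBIC))
E
```

```text
clock: 2.87
position: [0.4515, 0.1929, 0.0553]
tool_rot: [-1.571, 0.0, 1.71]
force: [-1.8, -0.4, 1.8]
grip_width: 0.0001
clock: 3.7
position: [0.4714, 0.1958, 0.0553]
tool_rot: [-1.571, 0.0, 1.71]
force: [-1.2, -0.4, 0.8]
grip_width: -0.0002
```

View pics/s2.png

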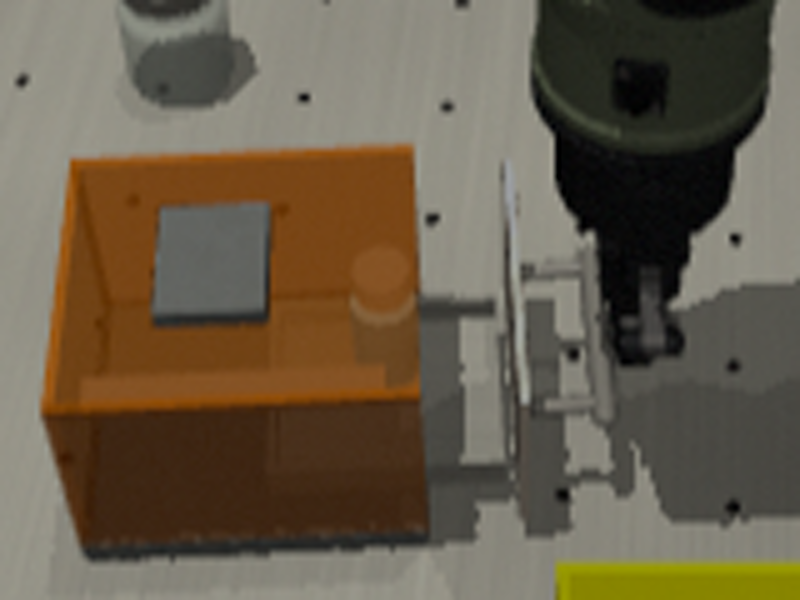

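The tray moves with the fingers at the bar and the vial is upright, with its cap at about (380,265) in the crop. I'll keep pushing gently.

```bash
python3 -m crank '[{"hand":1,"dx":0,"dy":0,"dz":-2,"yaw":0},{"hand":1,"dx":0,"dy":0,"dz":-4,"yaw":0},{"hand":1,"dx":0,"dy":0,"dz":-6,"yaw":0},{"hand":1,"dx":0,"dy":0,"dz":-8,"yaw":0},{"hand":1,"dx":0,"dy":0,"dz":-10,"yaw":0},{"hand":1,"dx":0,"dy":0,"dz":-12,"yaw":0},{"hand":1,"dx":0,"dy":0,"dz":-14,"yaw":0},{"hand":1,"dx":0,"dy":0,"dz":-16,"yaw":0},{"hand":1,"dx":0,"dy":0,"dz":-18,"yaw":0},{"hand":1,"dx":0,"dy":0,"dz":-20,"yaw":0},{"hand":1,"dx":0,"dy":0,"dz":-22,"yaw":0},{"hand":1,"dx":0,"dy":0,"dz":-24,"yaw":0}]'
python3 -m crank '[{"hand":1,"dx":0,"dy":0,"dz":-2,"yaw":0},{"hand":1,"dx":0,"dy":0,"dz":-4,"yaw":0},{"hand":1,"dx":0,"dy":0,"dz":-6,"yaw":0},{"hand":1,"dx":0,"dy":0,"dz":-8,"yaw":0},{"hand":1,"dx":0,"dy":0,"dz":-10,"yaw":0},{"hand":1,"dx":0,"dy":0,"dz":-12,"yaw":0},{"hand":1,"dx":0,"dy":0,"dz":-14,"yaw":0}]'
python3 - <<'E'
from h import *
d=bot.grab_frame('side')[:,:,::-1]
cv2.imwrite("pics/s3.png",cv2.resize(d[190:310,220:380],None,fx=5,fy=5,interpolation=cv2.INTER_CUBIC))
E
```

```text
clock: 4.75
position: [0.4952, 0.1991, 0.0553]
tool_rot: [-1.571, 0.0, 1.71]
force: [-1.5, -1.5, 0.4]
grip_width: -0.0001
clock: 5.33
position: [0.509, 0.201, 0.0553]
tool_rot: [-1.571, 0.0, 1.71]
force: [-1.2, -2.0, 0.3]
grip_width: -0.0002
```

View pics/s3.png

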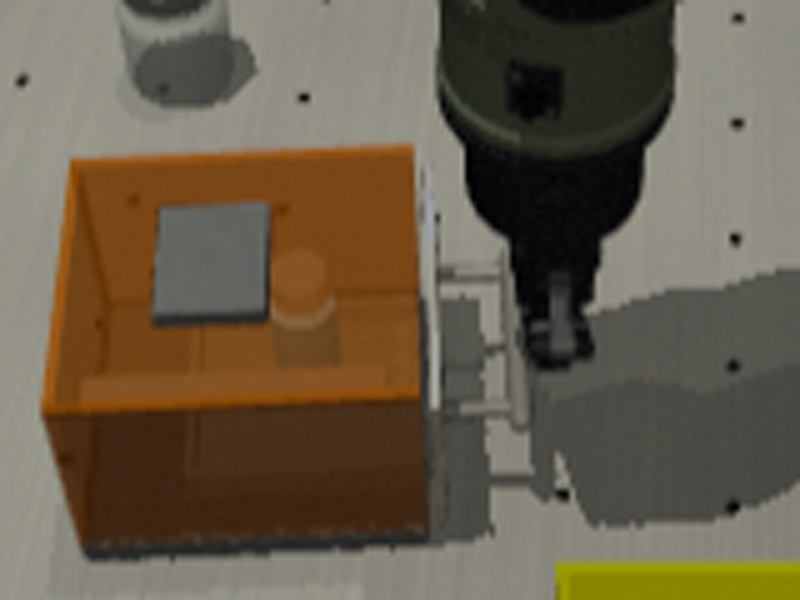

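The panel is now a few mm from the hood and the vial is upright. I'll feel for the stop.

```bash
python3 -m crank '[{"hand":1,"dz":-1},{"hand":1,"dz":-2},{"hand":1,"dz":-3},{"hand":1,"dz":-3},{"hand":1,"dz":-3}]'
python3 -m crank '[{"hand":1,"dz":-1},{"hand":1,"dz":-2},{"hand":1,"dz":-2},{"hand":1,"dz":-2}]'
```

```text
$[0]: bad value
$[0]: bad value
```

```bash
python3 -m crank '[{"hand":1,"dx":0,"dy":0,"dz":-1,"yaw":0},{"hand":1,"dx":0,"dy":0,"dz":-2,"yaw":0},{"hand":1,"dx":0,"dy":0,"dz":-3,"yaw":0},{"hand":1,"dx":0,"dy":0,"dz":-3,"yaw":0},{"hand":1,"dx":0,"dy":0,"dz":-3,"yaw":0}]'
python3 -m crank '[{"hand":1,"dx":0,"dy":0,"dz":-1,"yaw":0},{"hand":1,"dx":0,"dy":0,"dz":-2,"yaw":0},{"hand":1,"dx":0,"dy":0,"dz":-2,"yaw":0},{"hand":1,"dx":0,"dy":0,"dz":-2,"yaw":0}]'
```

```text
clock: 5.8
position: [0.5118, 0.2015, 0.0553]
tool_rot: [-1.571, -0.0, 1.71]
force: [-1.6, -1.4, 0.8]
grip_width: 0.0002
clock: 6.13
position: [0.5121, 0.2015, 0.0551]
tool_rot: [-1.567, 0.001, 1.71]
force: [-11.7, -1.9, 9.5]
grip_width: -0.0006
```

```bash
python3 -m crank '[{"hand":1,"dx":0,"dy":0,"dz":-1,"yaw":0},{"hand":1,"dx":0,"dy":0,"dz":-1,"yaw":0},{"hand":1,"dx":0,"dy":0,"dz":-1,"yaw":0}]'
python3 -m crank '[{"hand":1,"dx":0,"dy":0,"dz":3,"yaw":0},{"hand":1,"dx":0,"dy":0,"dz":8,"yaw":0},{"hand":1,"dx":0,"dy":0,"dz":20,"yaw":0},{"hand":1,"dx":0,"dy":0,"dz":40,"yaw":0},{"hand":1,"dx":0,"dy":-35,"dz":50,"yaw":0},{"hand":1,"dx":0,"dy":-70,"dz":50,"yaw":0},{"hand":0,"dx":0,"dy":-105,"dz":50,"yaw":0},{"hand":0,"dx":0,"dy":-140,"dz":50,"yaw":0},{"hand":0,"dx":0,"dy":-140,"dz":50,"yaw":0}]'
python3 - <<'E'
from h import *
d=bot.grab_frame('side')[:,:,::-1]
cv2.imwrite("pics/s4.png",cv2.resize(d[190:310,220:380],None,fx=5,fy=5,interpolation=cv2.INTER_CUBIC))
E
```

```text
clock: 6.38
position: [0.5122, 0.2015, 0.055]
tool_rot: [-1.566, 0.001, 1.711]
force: [-18.4, -2.2, 13.4]
grip_width: 0.0
clock: 7.13
position: [0.4677, 0.1961, 0.2013]
tool_rot: [-1.579, -0.003, 1.71]
force: [0.0, 0.8, 1.0]
grip_width: 0.0357
```

View pics/s4.png

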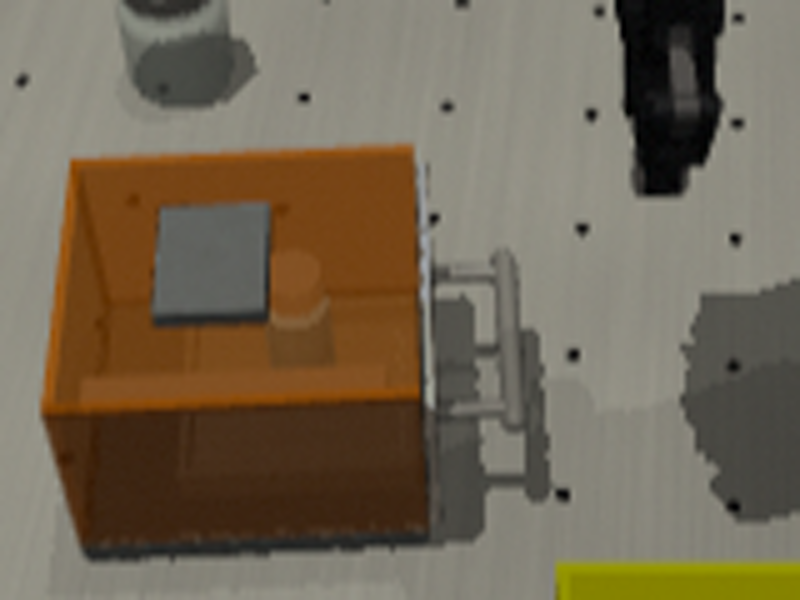

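The panel is flush with the hood's front edge (x≈422 in the crop) and stalled at 18 N. The vial stands upright inside, with its cap at (298,270). Next is the collar.

```bash
python3 -m crank '[{"hand":0,"dx":-35,"dy":0,"dz":-2,"yaw":0.09},{"hand":0,"dx":-70,"dy":0,"dz":-4,"yaw":0.18},{"hand":0,"dx":-105,"dy":0,"dz":-6,"yaw":0.27},{"hand":0,"dx":-140,"dy":0,"dz":-8,"yaw":0.36},{"hand":0,"dx":-175,"dy":0,"dz":-11,"yaw":0.45},{"hand":0,"dx":-210,"dy":0,"dz":-14,"yaw":0.54},{"hand":0,"dx":-245,"dy":0,"dz":-17,"yaw":0.63},{"hand":0,"dx":-280,"dy":0,"dz":-20,"yaw":0.72},{"hand":0,"dx":-315,"dy":0,"dz":-23,"yaw":0.81},{"hand":0,"dx":-350,"dy":0,"dz":-26,"yaw":0.9},{"hand":0,"dx":-384,"dy":0,"dz":-28,"yaw":0.99},{"hand":0,"dx":-384,"dy":0,"dz":-28,"yaw":0.99}]' 60
python3 -m crank '[{"hand":0,"dx":0,"dy":0,"dz":0,"yaw":0},{"hand":0,"dx":0,"dy":0,"dz":0,"yaw":0}]'
python3 - <<'E'
from h import *
s=bot.observe();print(s['position'],s['tool_rot'],s['qpos'])
print(bot.camera_info('wrist'))
cv2.imwrite("pics/w5.png",bot.grab_frame('wrist')[:,:,::-1])
E
```

```text
clock: 8.18
position: [0.546, -0.1883, 0.1946]
tool_rot: [-1.573, 0.002, 0.708]
force: [-1.9, -1.0, -0.8]
grip_width: 0.0854
clock: 8.35
position: [0.546, -0.181, 0.1945]
tool_rot: [-1.57, 0.001, 0.721]
force: [0.4, -0.1, 0.1]
grip_width: 0.0854
[ 0.54600146 -0.18098071  0.19450913] [-1.56997372e+00  5.28571833e-04  7.20727662e-01] [ 0.01598129  0.5013779   0.28256639  1.7828136  -0.17437739  0.88276235
  1.09755122]
{'fx': 286.3229804397112, 'fy': 286.3229804397112, 'cx': 311.0360003464733, 'cy': 199.565018031979, 'rvec': array([-2.66748593, -1.00579074, -0.15369569]), 'tvec': array([-0.28918276, -0.50071596,  0.19570925])}
```

View pics/w5.png

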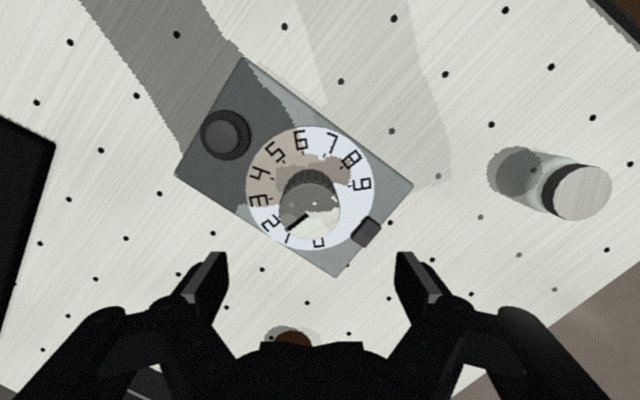

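```bash
python3 - <<'E'
from h import *
print(onz('wrist',[(309,210),(285,230),(307,214)],.112)[:,:2], 'dial c',onz('wrist',[(310,187)],.05)[:,:2],'btn',onz('wrist',[(224,131)],.07)[:,:2])
im=cv2.imread('pics/w5.png')[110:260,200:420];cv2.imwrite('pics/w5c.png',cv2.resize(im,None,fx=3.6,fy=3.6,interpolation=cv2.INTER_CUBIC))
E
```

```text
[[ 0.54548021 -0.1843127 ]
 [ 0.54204441 -0.21150017]
 [ 0.54656825 -0.18809941]] dial c [[ 0.54378148 -0.18150683]] btn [[ 0.44670452 -0.18955232]]
```

View pics/w5c.png

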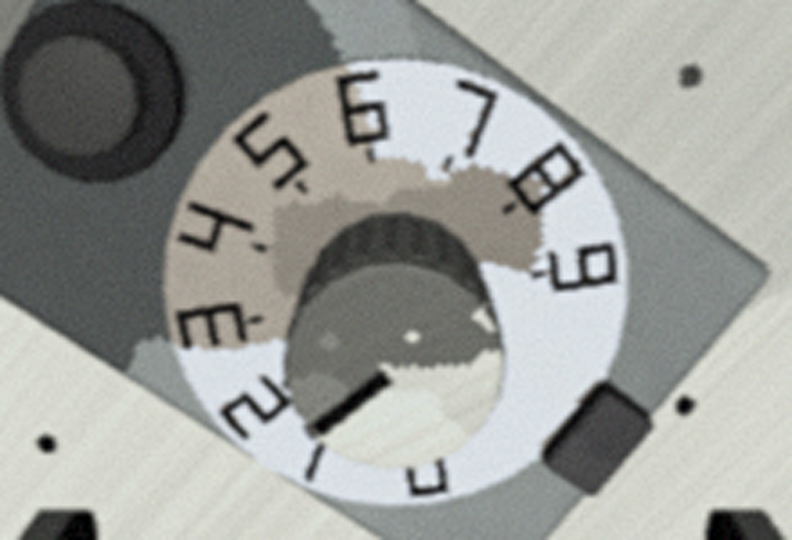

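The pointer line (from (393,370) to (313,433) in the crop) points at 2, so it needs +4 clicks (2.094 rad). The jaws are centred over the collar. I'll go down and grip.

```bash
python3 -m crank '[{"hand":0,"dx":0,"dy":30,"dz":0,"yaw":0},{"hand":0,"dx":0,"dy":55,"dz":0,"yaw":0},{"hand":0,"dx":0,"dy":75,"dz":0,"yaw":0},{"hand":0,"dx":0,"dy":95,"dz":0,"yaw":0},{"hand":0,"dx":0,"dy":112,"dz":0,"yaw":0},{"hand":0,"dx":0,"dy":123,"dz":0,"yaw":0},{"hand":0,"dx":0,"dy":123,"dz":0,"yaw":0},{"hand":0,"dx":0,"dy":123,"dz":0,"yaw":0}]' 40
python3 -m crank '[{"hand":0.2,"dx":0,"dy":0,"dz":0,"yaw":0},{"hand":0.3,"dx":0,"dy":0,"dz":0,"yaw":0},{"hand":0.6,"dx":0,"dy":0,"dz":0,"yaw":0},{"hand":1,"dx":0,"dy":0,"dz":0,"yaw":0},{"hand":1,"dx":0,"dy":0,"dz":0,"yaw":0},{"hand":1,"dx":0,"dy":0,"dz":0,"yaw":0}]' 40
```

```text
clock: 9.07
position: [0.5463, -0.181, 0.0724]
tool_rot: [-1.57, 0.0, 0.721]
force: [-0.4, 0.3, -0.5]
grip_width: 0.0854
clock: 9.57
position: [0.5456, -0.1827, 0.0736]
tool_rot: [-1.571, 0.001, 0.719]
force: [-11.0, -3.8, 16.2]
grip_width: 0.051
```

```bash
python3 -m crank '[{"hand":1,"dx":-1.5,"dy":-1,"dz":-0.5,"yaw":0},{"hand":1,"dx":-1.5,"dy":-1,"dz":-0.5,"yaw":0.08},{"hand":1,"dx":-1.5,"dy":-1,"dz":-0.5,"yaw":0.17},{"hand":1,"dx":-1.5,"dy":-1,"dz":-0.5,"yaw":0.26},{"hand":1,"dx":-1.5,"dy":-1,"dz":-0.5,"yaw":0.35},{"hand":1,"dx":-1.5,"dy":-1,"dz":-0.5,"yaw":0.44},{"hand":1,"dx":-1.5,"dy":-1,"dz":-0.5,"yaw":0.53},{"hand":1,"dx":-1.5,"dy":-1,"dz":-0.5,"yaw":0.62},{"hand":1,"dx":-1.5,"dy":-1,"dz":-0.5,"yaw":0.71},{"hand":1,"dx":-1.5,"dy":-1,"dz":-0.5,"yaw":0.8},{"hand":1,"dx":-1.5,"dy":-1,"dz":-0.5,"yaw":0.9},{"hand":1,"dx":-1.5,"dy":-1,"dz":-0.5,"yaw":1.0}]' 60
python3 -m crank '[{"hand":1,"dx":0,"dy":0,"dz":0,"yaw":0.09},{"hand":1,"dx":0,"dy":0,"dz":0,"yaw":0.18},{"hand":1,"dx":0,"dy":0,"dz":0,"yaw":0.27},{"hand":1,"dx":0,"dy":0,"dz":0,"yaw":0.36},{"hand":1,"dx":0,"dy":0,"dz":0,"yaw":0.45},{"hand":1,"dx":0,"dy":0,"dz":0,"yaw":0.54},{"hand":1,"dx":0,"dy":0,"dz":0,"yaw":0.63},{"hand":1,"dx":0,"dy":0,"dz":0,"yaw":0.72},{"hand":1,"dx":0,"dy":0,"dz":0,"yaw":0.82},{"hand":1,"dx":0,"dy":0,"dz":0,"yaw":0.91},{"hand":1,"dx":0,"dy":0,"dz":0,"yaw":1.0},{"hand":1,"dx":0,"dy":0,"dz":0,"yaw":1.09}]' 60
python3 -m crank '[{"hand":1,"dx":0,"dy":0,"dz":0,"yaw":0},{"hand":1,"dx":0,"dy":0,"dz":0,"yaw":0}]'
python3 - <<'E'
from h import *
print(bot.observe()['tool_rot'],bot.observe()['moment'])
cv2.imwrite("pics/w6.png",bot.grab_frame('wrist')[:,:,::-1])
a=bot.grab_frame('scene')[:,:,::-1];b=bot.grab_frame('side')[:,:,::-1]
f=lambda i:cv2.resize(i,(400,330),interpolation=cv2.INTER_CUBIC)
cv2.imwrite("pics/t6.png",np.hstack([f(a[110:200,230:340]),f(b[115:190,285:385])]))
E
```

```text
clock: 10.57
position: [0.5493, -0.182, 0.074]
tool_rot: [-1.57, -0.007, -0.283]
force: [23.2, 0.8, -20.4]
grip_width: 0.0508
clock: 11.57
position: [0.5521, -0.1851, 0.0743]
tool_rot: [-1.561, -0.01, -1.373]
force: [45.9, -22.8, -43.3]
grip_width: 0.0506
clock: 11.73
position: [0.5521, -0.1851, 0.0743]
tool_rot: [-1.561, -0.01, -1.369]
force: [45.1, -20.2, -41.5]
grip_width: 0.0507
[-1.56079092 -0.00984532 -1.3693987 ] [-4.3235627  -9.24374407 -0.04758902]
```

View pics/w6.png

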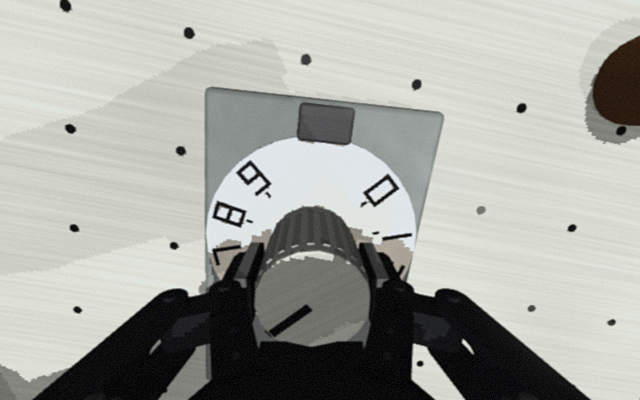

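View pics/t6.png

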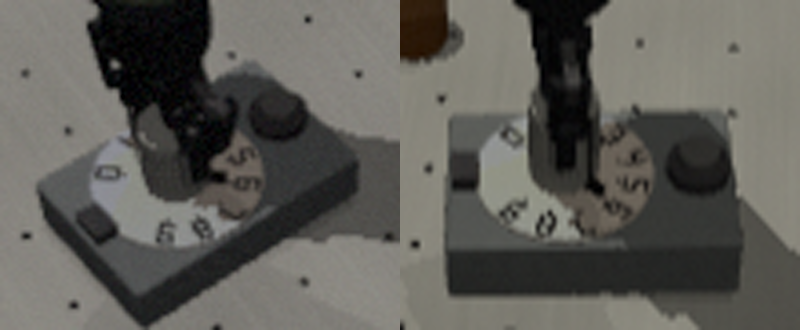

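The pointer is at 6 in both fixed views. There is some side load, so I'll shift the target toward the measured pose to ease it, then open.

```bash
python3 -m crank '[{"hand":1,"dx":1,"dy":0,"dz":2,"yaw":0},{"hand":1,"dx":2,"dy":0,"dz":5,"yaw":0},{"hand":1,"dx":3,"dy":-0.5,"dz":7,"yaw":0},{"hand":1,"dx":3,"dy":-0.5,"dz":7,"yaw":0}]'
```

```text
clock: 12.22
position: [0.5528, -0.1854, 0.0739]
tool_rot: [-1.571, -0.001, -1.371]
force: [-1.8, -5.8, -7.7]
grip_width: 0.0506
```

```bash
python3 -m crank '[{"hand":0.3,"dx":0,"dy":0,"dz":0,"yaw":0},{"hand":0.15,"dx":0,"dy":0,"dz":0,"yaw":0},{"hand":0,"dx":0,"dy":0,"dz":0,"yaw":0},{"hand":0,"dx":0,"dy":0,"dz":0,"yaw":0},{"hand":0,"dx":0,"dy":0,"dz":0,"yaw":0},{"hand":0,"dx":0,"dy":0,"dz":0,"yaw":0},{"hand":0,"dx":0,"dy":-20,"dz":0,"yaw":0},{"hand":0,"dx":0,"dy":-50,"dz":0,"yaw":0},{"hand":0,"dx":0,"dy":-85,"dz":0,"yaw":0},{"hand":0,"dx":0,"dy":-110,"dz":0,"yaw":0},{"hand":0,"dx":0,"dy":-110,"dz":0,"yaw":0}]'
python3 - <<'E'
from h import *
cv2.imwrite("pics/w7.png",bot.grab_frame('wrist')[:,:,::-1])
a=bot.grab_frame('scene')[:,:,::-1];b=bot.grab_frame('side')[:,:,::-1]
f=lambda i:cv2.resize(i,(400,330),interpolation=cv2.INTER_CUBIC)
cv2.imwrite("pics/t7.png",np.hstack([f(a[110:200,230:340]),f(b[115:190,285:385])]))
E
```

```text
clock: 13.13
position: [0.5544, -0.1854, 0.1883]
tool_rot: [-1.566, -0.002, -1.37]
force: [0.6, 0.4, 0.7]
grip_width: 0.0856
```

View pics/w7.png

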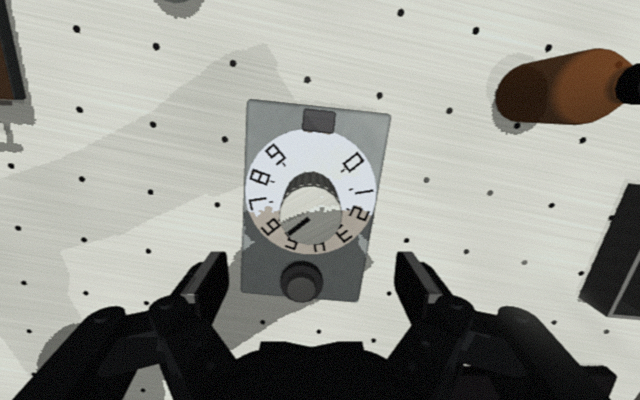

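View pics/t7.png

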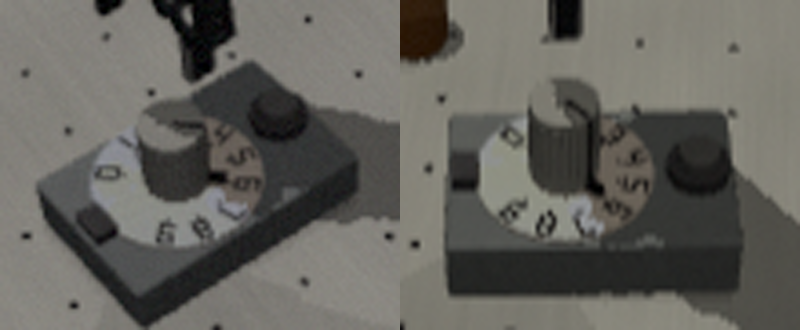

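```bash
python3 - <<'E'
from h import *
p=onz('wrist',[(288,235),(308,219)],.112)[:,:2];d=p[0]-p[1];print(p,np.degrees(np.arctan2(d[1],d[0])))
b=onz('wrist',[(300,287),(300,281)],.07)[:,:2];print(b, onz('wrist',[(302,279)],.05)[:,:2])
im=cv2.imread('pics/w7.png')[90:310,230:400];cv2.imwrite('pics/w7c.png',cv2.resize(im,None,fx=2.7,fy=2.7,interpolation=cv2.INTER_CUBIC))
s=bot.observe();print(s['position'],s['qpos'])
E
```

```text
[[ 0.52714791 -0.17003395]
 [ 0.54414668 -0.18327535]] 142.0827527875001
[[ 0.45195175 -0.19288572]
 [ 0.45900986 -0.19152975]] [[ 0.4488369  -0.19499472]]
[ 0.55291114 -0.1839714   0.18352936] [-0.36622295  0.70348773  0.91653126  1.79247706 -0.66337256  0.98671702
 -0.54628982]
```

View pics/w7c.png

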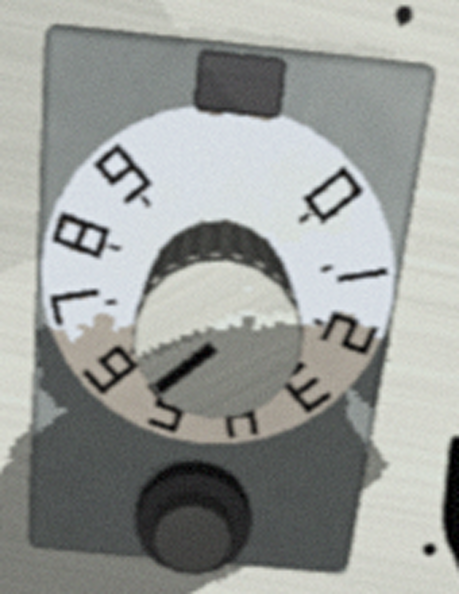

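The pointer line measures 142° in world, which is about 136° after removing the unit's ~6° yaw, so it is on 6 (135°). Next I'll shut the fingers and go to the button at (0.447,-0.191).

```bash
python3 -m crank '[{"hand":1,"dx":-4,"dy":0,"dz":-30,"yaw":0},{"hand":1,"dx":-8,"dy":0,"dz":-60,"yaw":0},{"hand":1,"dx":-12,"dy":0,"dz":-88,"yaw":0},{"hand":1,"dx":-14,"dy":0,"dz":-105,"yaw":0},{"hand":1,"dx":-14,"dy":30,"dz":-105,"yaw":0},{"hand":1,"dx":-14,"dy":60,"dz":-105,"yaw":0},{"hand":1,"dx":-14,"dy":85,"dz":-105,"yaw":0},{"hand":1,"dx":-14,"dy":90,"dz":-105,"yaw":0},{"hand":1,"dx":-14,"dy":90,"dz":-105,"yaw":0},{"hand":1,"dx":-14,"dy":90,"dz":-105,"yaw":0}]' 60
python3 - <<'E'
from h import *
print(bot.observe()['position'],bot.observe()['grip_width'])
a=bot.grab_frame('scene')[:,:,::-1];b=bot.grab_frame('side')[:,:,::-1]
f=lambda i:cv2.resize(i,(400,330),interpolation=cv2.INTER_CUBIC)
cv2.imwrite("pics/t8.png",np.hstack([f(a[110:200,230:340]),f(b[115:190,285:385])]))
E
```

```text
clock: 14.12
position: [0.4471, -0.1921, 0.0943]
tool_rot: [-1.571, -0.0, -1.371]
force: [0.6, 1.1, 1.0]
grip_width: -0.0
[ 0.4471412  -0.19209425  0.09427715] -4.277804480571138e-05
```

View pics/t8.png

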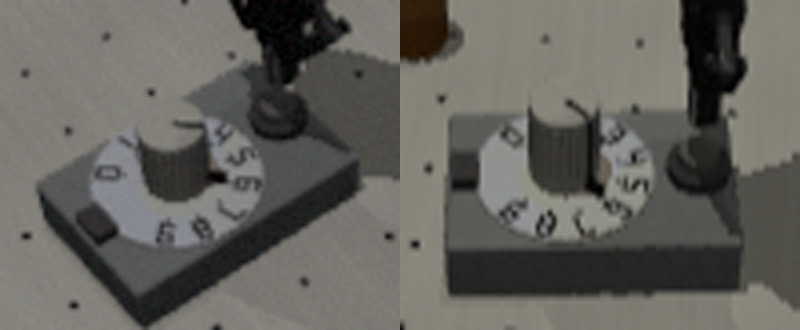

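The shut fingers hang right above the button in both views and the pointer is on 6. I'll go down slowly.

```bash
python3 -m crank '[{"hand":1,"dx":0,"dy":5,"dz":0,"yaw":0},{"hand":1,"dx":0,"dy":10,"dz":0,"yaw":0},{"hand":1,"dx":0,"dy":14,"dz":0,"yaw":0},{"hand":1,"dx":0,"dy":17,"dz":0,"yaw":0},{"hand":1,"dx":0,"dy":20,"dz":0,"yaw":0},{"hand":1,"dx":0,"dy":20,"dz":0,"yaw":0},{"hand":1,"dx":0,"dy":20,"dz":0,"yaw":0}]'
```

```text
clock: 14.8
position: [0.4471, -0.1917, 0.0737]
tool_rot: [-1.571, 0.0, -1.37]
force: [-0.4, 0.4, -0.3]
grip_width: 0.0001
```

```bash
python3 -m crank '[{"hand":1,"dx":0,"dy":2,"dz":0,"yaw":0},{"hand":1,"dx":0,"dy":4,"dz":0,"yaw":0},{"hand":1,"dx":0,"dy":4,"dz":0,"yaw":0},{"hand":1,"dx":0,"dy":4,"dz":0,"yaw":0}]'
```

```text
clock: 15.13
position: [0.4472, -0.1916, 0.0697]
tool_rot: [-1.571, 0.0, -1.37]
force: [-0.1, 0.6, 0.9]
grip_width: -0.0002
```

```bash
python3 -m crank '[{"hand":1,"dx":0,"dy":1.5,"dz":0,"yaw":0},{"hand":1,"dx":0,"dy":3,"dz":0,"yaw":0},{"hand":1,"dx":0,"dy":3,"dz":0,"yaw":0},{"hand":1,"dx":0,"dy":3,"dz":0,"yaw":0}]'
python3 -m crank '[{"hand":1,"dx":0,"dy":1.5,"dz":0,"yaw":0},{"hand":1,"dx":0,"dy":3,"dz":0,"yaw":0},{"hand":1,"dx":0,"dy":3,"dz":0,"yaw":0},{"hand":1,"dx":0,"dy":3,"dz":0,"yaw":0}]'
```

```text
clock: 15.47
position: [0.4473, -0.1917, 0.0668]
tool_rot: [-1.571, -0.0, -1.37]
force: [0.2, -0.3, 2.7]
grip_width: 0.0003
clock: 15.8
position: [0.4473, -0.1917, 0.0638]
tool_rot: [-1.571, -0.0, -1.37]
force: [-0.2, -0.5, 3.6]
grip_width: 0.0
```

```bash
python3 -m crank '[{"hand":1,"dx":0,"dy":1.5,"dz":0,"yaw":0},{"hand":1,"dx":0,"dy":3,"dz":0,"yaw":0},{"hand":1,"dx":0,"dy":3,"dz":0,"yaw":0},{"hand":1,"dx":0,"dy":3,"dz":0,"yaw":0}]'
```

```text
clock: 16.13
position: [0.4475, -0.1918, 0.0622]
tool_rot: [-1.569, 0.001, -1.371]
force: [-9.7, 6.3, 49.4]
grip_width: 0.0004
```

It is at the bottom of its travel: z stalled at 0.062 and the force jumped to 49 N. I'll lift straight up.

```bash
python3 -m crank '[{"hand":1,"dx":0,"dy":-3,"dz":0,"yaw":0},{"hand":1,"dx":0,"dy":-8,"dz":0,"yaw":0},{"hand":1,"dx":0,"dy":-20,"dz":0,"yaw":0},{"hand":1,"dx":0,"dy":-45,"dz":0,"yaw":0},{"hand":1,"dx":0,"dy":-75,"dz":0,"yaw":0},{"hand":1,"dx":0,"dy":-110,"dz":0,"yaw":0},{"hand":1,"dx":0,"dy":-140,"dz":0,"yaw":0},{"hand":1,"dx":0,"dy":-140,"dz":0,"yaw":0},{"hand":1,"dx":0,"dy":-140,"dz":0,"yaw":0}]'
python3 - <<'E'
from h import *
cv2.imwrite("pics/w9.png",bot.grab_frame('wrist')[:,:,::-1])
a=bot.grab_frame('scene')[:,:,::-1];b=bot.grab_frame('side')[:,:,::-1]
f=lambda i:cv2.resize(i,(400,300),interpolation=cv2.INTER_CUBIC)
cv2.imwrite("pics/t9.png",np.vstack([np.hstack([f(a[110:200,230:340]),f(b[115:190,285:385])]),np.hstack([f(a[210:345,240:415]),f(b[190:310,220:380])])]))
E
```

```text
clock: 16.88
position: [0.4478, -0.1914, 0.2018]
tool_rot: [-1.569, -0.0, -1.369]
force: [-0.3, 1.2, -0.4]
grip_width: 0.0
```

View pics/t9.png

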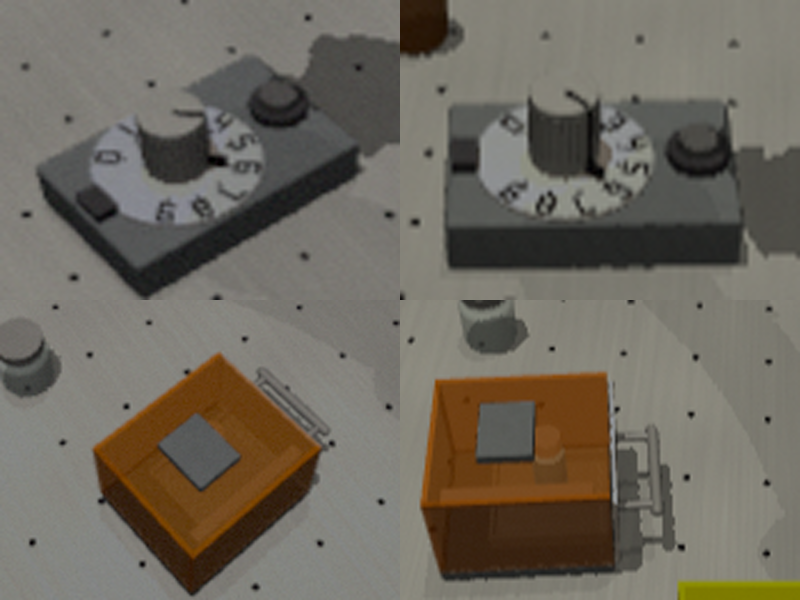

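View pics/w9.png

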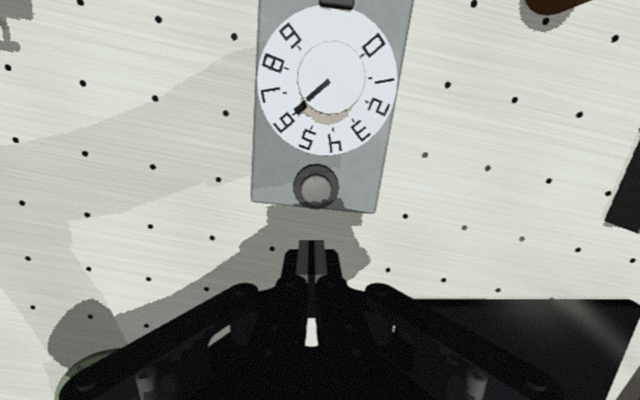

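The wrist view shows the pointer at (300,110) right on 6 and the button up at (317,188). The side view shows the tray flush and the vial upright. I'm handing in.

```bash
python3 -c "
from workcell import bot
print(bot.job_done(), bot.observe()['clock'])"
```

```text
the job is handed in; nothing more can be done
the job is handed in; nothing more can be done
```

The job is done and handed in at about 17 s of the 70 s allowed. I pushed the tray home, turned the collar from 2 to 6, then pressed the start button and let it come back up.

- **Tray and vial:** the tray stalled against its stop at about 18 N, with the panel flush against the hood. The vial is upright in the last side view, but too hard to make out through the hood in the last scene view to confirm there.
- **Collar:** after I let go, the pointer line measured about 136° in the unit's frame, against 135° for 6. The last pictures from all three cameras also show it on 6.
- **Button:** the fingers met the button at about z 0.069 and reached a hard stop at 0.062, where the force jumped to 49 N. It looks fully up again in the last pictures.
- **Bystanders:** I did not touch the bottles, the jar or the yellow look-alike.

**High side load:** while turning the collar, the wrist force reached about 67 N at the fingers because the grip was slightly off-centre. I eased this off before letting go. Both this and the 49 N were below the 120 N wrist limit and came through the fingers, not the gripper's body.

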